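# Tip out the stencil weights

### The arm

A 7-joint arm with a two-finger parallel gripper is mounted at the origin on the work surface. World frame = base frame: x ahead of the robot, y to its left, z up, the work surface at z = 0. Lengths are in mm, angles in rad, forces in N, time in s.
With the tool pointing down it reaches from about 350 to 900 mm from the base axis. Payload 19.9 kg.
Tool frame: the origin (TCP) lies between the finger pads; the fingertips stand bot.tip_extent ahead of it and the grasp point (between the pads) lies 11 mm behind it (bot.tip_extent is the distance from the TCP to the fingertips, in mm); z points along the fingers, y is the line along which they close (so a half turn about z gives the same grasp; the last joint's range is limited). The gripper opens to 94 mm and grips with 3 to 60 N. Pads are 16 mm wide; open, the fingers measure 119 mm over their backs; the gripper's body (75 mm by 177 mm) begins 78 mm behind the grasp point.
Start: joints at [1.125, 0.417, -0.01, 1.614, 0.005, 1.111, -0.053], TCP at [245.564, -574.715, 213.425] pointing down, gripper open.
Joint ranges: [-2.81, 2.81], [-0.39, 2.02], [-1.27, 1.25], [0.06, 2.57], [-1.19, 4.33], [0.19, 2], [-2.82, 2.82]. Speed limits (rad/s): [1.89, 1.89, 2.39, 2.39, 3.01, 3.01, 3.01].

### API

Orientations are given as a rotation vector (axis times angle).
In Python, from bench import status, read_camera, order, look_for, bot gives the robot as it stands.
- The arm moves only by the tool carry_out, never from a script. Its argument "increments" is a list of rows, each a list of 5 numbers: the opening in per cent of the stroke, from 0 (shut) to 100 (fully open), then the shift along the tool's x, y, z in m, then the turn about the tool's z in rad. A call has 1 to 10 rows; each row is the pose to reach, as a shift and turn from the pose commanded when the call began, along the tool's axes at that moment; what a row does not reach only later rows make up. A row lasts 1/12 s, in which the tool goes at most 41.7 mm and 7.16 degrees, less where a joint would pass 70% of its speed; a pose out of reach is approached as far as the arm can. A call with a gripper value outside its range is refused whole. The fingers move at their own pace and stop on an object; "force" is the grip in N (left out, the last holds). Time passes only in rows, so rows that repeat a pose let the fingers close. It gives the time, the measured TCP pose, the force, the opening and the grip force at its end, in the units of the state.
- status.get_state(): the state, without advancing time (a new reading comes with each control period).
- read_camera(name): name is "scene" or "top" or "wrist"; returns a dict with "img" (480x640x3 uint8, red, green, blue), "fx", "fy", "cx", "cy" (pixels), "world_from_camera" (4x4, takes a point from camera to world coordinates). Camera axes: x right, y down, z forward; pixel columns grow to the right and rows downward; lengths in mm; the calibration is good to about 2 mm. The wrist camera is an equidistant fisheye: a pixel r from the principal point sees the ray r / f radians off the axis. A picture is of the moment at which its call begins. There is no depth.
- order.job_done(): hands the job in; it is judged then, once.
Trained networks look in a picture, given as the dict that the camera call returned (one of the last four; its "shot" number tells which), for a name from the list of things; names that differ only in an ending like _2 or _b are one class to them, and where a whole thing is asked for, a point or a joint stands for the part that bears it (a point fixed in the world has none). Each returns a list of dicts, best first, with "score" (0 to 1); they miss things now and then, are a little off and sometimes report something else, mostly with a low value. They report only what shows in the picture. A call takes as long as a camera call. They do not tell look-alikes from the thing itself.
- look_for(picture, target): "at" ([x, y, z] in mm, in world coordinates, good to about 4 mm: the middle of the surface that is visible of it).
The state is a dict: "time_s": time; "joint_positions": joint angles; "joint_velocities": joint speeds; "joint_torque": joint torques, N m; "ee_pos": TCP position; "tcp_rot": TCP orientation; "wrist_force": force on the tool from outside, world axes, zero at the start; "torque": the same for the moment, N m; "width": opening from 0.0 (shut) to 1.0 (fully open); "gripper_force": force on a finger pad.
Only numpy, scipy, OpenCV 4.12 (cv2) and the standard library are available. Lean on these libraries where they do the work, as an engineer would, in place of code of your own. Each camera call takes 0.05 s, during which the arm holds its last target. There are 200 camera calls.

### The job

Take the short tin that holds the steel nuts (the stencil weights), turn it over mouth-down close above or onto the middle of the round cardboard disc so that the nuts do not fall from a height, then lift it straight up, still mouth-down, well clear (a hand's breadth, 10 cm or more), to leave all four nuts in a heap on the disc. Then stand the tin mouth-down on the table off the disc; do not disturb the longer tin.

Things in the scene. Friction and masses are not known exactly. Their poses are not given: they have to be found in the camera images.
- tin: Short open steel tin, a straight cylinder: 60 mm outside diameter, 95 mm long, 2 mm wall, about 70 g, holding four nuts (130 g more; they slide out once the mouth points some 20 to 35 degrees below level). Origin: centre of the outside of its closed base; its z axis runs from base to mouth. It starts lying on the rest, mouth roughly to the robot's right (-y, within 25 degrees) and 8 degrees above level.
- rest: Low fixed wooden rest under the short tin. Origin: on the table under the tin's middle, which lies 62 mm up; x: the mouth's heading. It holds the tin only from underneath, within 25 mm either side of the tin's axis and 22 mm or more below it, so both sides are free to grip, for instance by fingers leaning 40 to 50 degrees along the mouth's heading; leaning as much the other way, they have the tin mouth-down.
- tin_mouth (a point): Centre of the tin's open mouth, 95 mm from its base.
- disc: Round flat disc of plain cardboard with a few paint spots, fixed on the table, 220 mm diameter, 4 mm thick. Origin: centre of its underside, on the table. It may lie on the robot's left or right, the short tin on the other side.
- nut1: Steel hex nut (one of four alike), 24 mm across flats, 13 mm thick, 33 g, loose inside the short tin at the start. Origin: centre of one face.
- nut2: Steel hex nut (one of four alike), 24 mm across flats, 13 mm thick, 33 g, loose inside the short tin at the start. Origin: centre of one face.
- nut3: Steel hex nut (one of four alike), 24 mm across flats, 13 mm thick, 33 g, loose inside the short tin at the start. Origin: centre of one face.
- nut4: Steel hex nut (one of four alike), 24 mm across flats, 13 mm thick, 33 g, loose inside the short tin at the start. Origin: centre of one face.
- long_tin: Bystander: longer, thinner empty open tin, 50 mm diameter, 135 mm long, on a rest of its own farther from the robot, lying the same way; leave it alone. Origin: centre of its base, z towards its mouth.
Mind the look-alikes: they are no part of the job. What is shaped like the tin but pink is not meant. What is meant by the disc is not turquoise, and is the larger of those in its own colour.

How it is judged (in metres and radians):
On the way, in this order (a step that is already met when the one before it is completed fails the run):
1. the tin is mouth-down (within 25 degrees) over the disc, the middle of its mouth within 50 mm of the table's height and 65 mm of the disc's centre, with all four nuts down on the disc (angle between tin's own z axis and vertical above 2.7 rad and horizontal distance between tin_mouth and disc below 0.065 m and height (world z) of tin_mouth below 0.05 m and horizontal distance between each of nut1, nut2, nut3, nut4 and disc below 0.108 m and height (world z) of each of nut1, nut2, nut3, nut4 below 0.085 m), for 0.2 s.
2. the tin has been lifted straight up, mouth still down (within 30 degrees) and over the disc (within 65 mm of its centre), its mouth more than 95 mm above the table, the nuts left on the disc (angle between tin's own z axis and vertical above 2.61 rad and horizontal distance between tin_mouth and disc below 0.065 m and height (world z) of tin_mouth above 0.095 m and horizontal distance between each of nut1, nut2, nut3, nut4 and disc below 0.108 m and height (world z) of each of nut1, nut2, nut3, nut4 below 0.085 m), for 0.1 s.
At the end, for the whole second after the job is handed in: All four nuts lie at rest on the cardboard disc (centres within 108 mm of its centre, none more than 85 mm up), and the tin stands mouth-down (within 8 degrees) at rest on the table, its axis more than 130 mm from the disc's centre (horizontal distance between each of nut1, nut2, nut3, nut4 and disc below 0.108 m and height (world z) of each of nut1, nut2, nut3, nut4 below 0.085 m and angle between tin's own z axis and vertical above 3 rad and height (world z) of tin_mouth below 0.012 m and horizontal distance between tin_mouth and disc above 0.13 m and linear speed of tin below 0.02 m/s and linear speed of each of nut1, nut2, nut3, nut4 below 0.03 m/s); the robot touches nothing.
It fails at once if the longer tin is moved by more than 20 mm (distance of long_tin from where it was at the start of the episode above 0.02 m).
It fails at once if a nut is dropped from a height (it moves faster than 1.6 m/s, a fall of some 13 cm) (linear speed of any of nut1, nut2, nut3, nut4 above 1.6 m/s).
It also fails if it takes over 58 s, if anything falls off the work surface, if the arm or the gripper's body presses on something with over 40 N, if the wrist force passes 120 N, or if a joint passes its speed limit or range.

## Working session

There is one attempt and no reset: what is moved stays moved. The work goes in short steps, Python scripts to look and compute and a tool call to move; the robot and the scene stay as the last step left them, time stands still between calls to the robot, and variables do not carry over. Pictures are saved under pics/ and viewed, at most 10 in all, crops included, and the job is handed in when it is done.

Besides the shell and the picture viewer there is one more tool, called after "Request:" by a JSON object that holds its "name" and its "arguments", one argument or row to a line. carry_out: Moves the arm, as the interface text tells. Its arguments: {"type":"object","properties":{"increments":{"type":"array"},"force":{"type":"number"}},"required":["increments"]}

```bash
ls; mkdir -p pics; python3 - <<'E'
from bench import status, read_camera, look_for, bot
import cv2
print(status.get_state(), bot.tip_extent)
for n in ["top","scene"]:
    p=read_camera(n); cv2.imwrite(f"pics/{n}1.png",p["img"][:,:,::-1])
    print(n,p["fx"],p["cx"],p["cy"],p["world_from_camera"])
    for t in ["tin","tin_mouth","rest","disc","long_tin"]:
        print(t,[( [round(v) for v in d["at"]],round(d["score"],2)) for d in look_for(p,t)])
E
```

```text
pics
{'time_s': 0.0, 'joint_positions': array([ 1.12548413,  0.41796874, -0.01027675,  1.61416433,  0.00468685,
        1.11068765, -0.05299747]), 'joint_velocities': array([-0.00020093, -0.00114543, -0.00127754,  0.00084603, -0.00136772,
       -0.00150343, -0.00041164]), 'joint_torque': array([ 9.85808401e-04, -8.51238084e+01,  6.38514496e-01, -4.25983465e+01,
       -4.89172619e-02,  1.87770784e-02,  1.55585340e-04]), 'ee_pos': array([ 245.41554129, -574.40873856,  212.83280271]), 'tcp_rot': array([-3.07664543e+00, -6.29744013e-01,  5.15651912e-04]), 'wrist_force': array([-0.42679704, -0.38884939, -0.35043584]), 'torque': array([ 0.02096028, -0.02405766, -0.03039122]), 'gripper_force': 0.0, 'width': 0.9979149118547541} 8.0
top 538.6209659837249 325.98292263460576 242.240109155225 [[-2.42629286e-03 -9.87984684e-01  1.54532772e-01  3.89849976e+02]
 [-9.99983955e-01  3.18816013e-03  4.68249835e-03 -4.93772003e+00]
 [-5.11891188e-03 -1.54518931e-01 -9.87976567e-01  1.27841084e+03]
 [ 0.00000000e+00  0.00000000e+00  0.00000000e+00  1.00000000e+00]]
tin [([562, -236, 88], 0.96), ([590, 
[... 220 characters left out ...]
], 0.74)]
long_tin [([746, -80, 81], 0.72)]
scene 505.9384634382421 318.2636564056226 238.67267692106856 [[ 5.90143572e-01  6.52165820e-01 -4.75825922e-01  1.12635250e+03]
 [ 8.07173407e-01 -4.87034084e-01  3.33569920e-01 -3.59677229e+02]
 [-1.42005416e-02 -5.80928175e-01 -8.13830941e-01  9.89197598e+02]
 [ 0.00000000e+00  0.00000000e+00  0.00000000e+00  1.00000000e+00]]
tin [([600, -101, 57], 0.95), ([452, -262, 54], 0.73), ([582, -244, 86], 0.68)]
tin_mouth [([584, -248, 84], 0.86), ([600, -95, 50], 0.73), ([496, 213, 3], 0.68), ([456, -261, 52], 0.67)]
rest [([584, -249, 4], 0.89)]
disc [([495, 213, 5], 0.78), ([791, 215, 3], 0.77), ([398, -78, 5], 0.62)]
long_tin [([764, -92, 79], 0.83)]
```

View pics/top1.png

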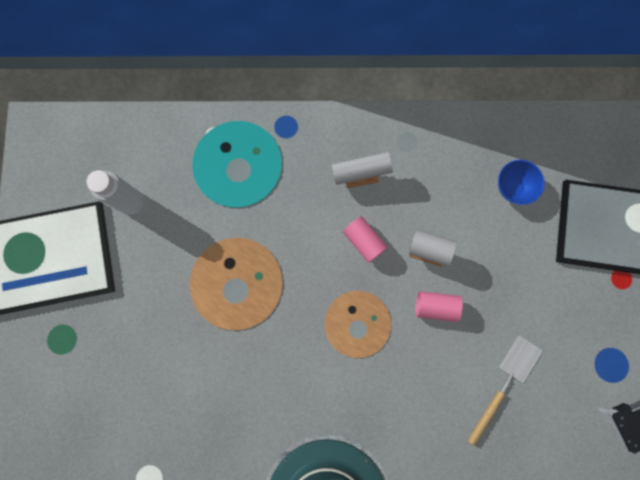

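View pics/scene1.png

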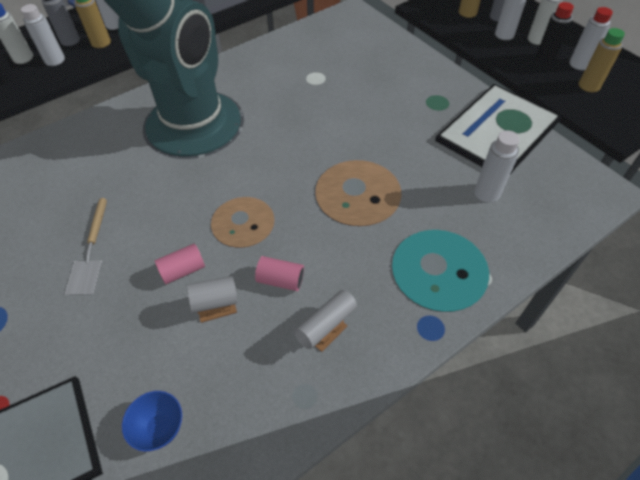

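Top view: grey tin on a rest at (433,248), pink look-alikes at (365,239) and (440,306), long tin at (362,168). The discs are large brown at (237,284), small brown at (358,324) and turquoise (237,164). The targets are the grey tin at (433,248), since it isn't pink, and the large brown disc at (237,284). I'll confirm both in one crop and measure the tin's axis.

```bash
cat > h.py <<'E'
import numpy as np, cv2
def ray(p,u,v,z):
    T=np.array(p["world_from_camera"]); d=T[:3,:3]@[(u-p["cx"])/p["fx"],(v-p["cy"])/p["fy"],1]
    return T[:3,3]+d*(z-T[2,3])/d[2]
E
python3 - <<'E'
from bench import *
from bench import read_camera
from h import *
p=read_camera("top"); im=p["img"]
x0,y0=390,215; c=im[y0:285,x0:480]
g=np.full(c.shape[:2],cv2.GC_BGD,np.uint8); g[8:58,14:75]=cv2.GC_PR_BGD; g[24:42,26:60]=cv2.GC_PR_FGD; g[29:38,33:55]=cv2.GC_FGD
cv2.grabCut(np.ascontiguousarray(c),g,None,np.zeros((1,65)),np.zeros((1,65)),6,cv2.GC_INIT_WITH_MASK)
m=((g&1)*255).astype(np.uint8)
ct=max(cv2.findContours(m,0,1)[0],key=cv2.contourArea); r=cv2.minAreaRect(ct); print(r)
b=cv2.boxPoints(r)+[x0,y0]; b=b[np.argsort(b[:,0])]
L=b[:2].mean(0);R=b[2:].mean(0)
for s in (0,): B=ray(p,*L,55);M=ray(p,*R,69)
d=M-B; print(B,M,np.linalg.norm(d),np.degrees(np.arctan2(d[1],d[0])),(B+M)/2)
h=np.array(im[130:345,180:500,::-1]); 
hb=cv2.inRange(cv2.cvtColor(im,cv2.COLOR_RGB2HSV),(5,60,80),(25,255,255))
n,_,st,ce=cv2.connectedComponentsWithStats(hb)
for i in range(1,n):
    if st[i,4]>1500: print("brown",st[i],ray(p,st[i,0]+st[i,2]/2,st[i,1]+st[i,3]/2,4))
a=cv2.resize(c[:,:,::-1],None,fx=5,fy=5); cv2.drawContours(a,[ct*5+2],-1,(0,255,0),1)
cv2.imwrite("pics/crop.png",np.vstack([a,cv2.resize(im[220:345,185:400,::-1],(450,250))]))
E
```

```text
((42.362159729003906, 33.072975158691406), (43.377662658691406, 24.62969207763672), 17.10272979736328)
[ 581.84136704 -195.92290608   55.        ] [ 550.13365156 -286.65105054   69.        ] 97.12350600088455 -109.26352406451468 [ 565.9875093  -241.28697831   62.        ]
brown [ 190  238   93   92 6124] [489.77191015 213.25853365   4.        ]
brown [ 324  291   67   67 3203] [394.26142518 -72.12215601   4.        ]
```

View pics/crop.png

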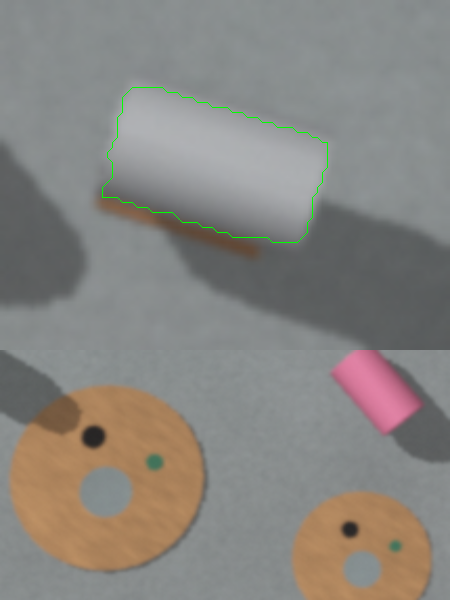

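The crop confirms the plain steel tin on its wooden rest, with its mouth towards the lower right, and the brown disc as the larger of the two brown ones. The tool only turns about its vertical axis. So I'll grip the tin near its base, then let it swing mouth-down in a light grip, low over the disc.

Request:
{"name": "carry_out", "arguments": {
  "increments": [
    [100, 0.038, -0.017, 0, -0.12],
    [100, 0.075, -0.035, 0, -0.24],
    [100, 0.113, -0.052, 0, -0.36],
    [100, 0.15, -0.069, 0, -0.48],
    [100, 0.188, -0.086, 0, -0.6],
    [100, 0.226, -0.104, 0, -0.72],
    [100, 0.263, -0.121, 0, -0.845],
    [100, 0.3, -0.138, 0, -0.845],
    [100, 0.338, -0.155, 0, -0.845],
    [100, 0.376, -0.173, 0, -0.845]
  ],
  "force": 40
}}

```text
time_s: 1.48
ee_pos: [524.1, -266.7, 213.7]
tcp_rot: [2.549, 1.836, 0.0]
wrist_force: [0.1, -0.5, 0.5]
width: 0.999
gripper_force: 0.0
```

```bash
cat >> h.py <<'E'
from scipy.spatial.transform import Rotation as R
def inc(s,tgt,head=None):
    """shift in tool axes (m) and turn for TCP to tgt; head = closing-line (tool y) angle, deg"""
    m=R.from_rotvec(s["tcp_rot"]).as_matrix(); ya=np.degrees(np.arctan2(m[1,1],m[0,1]))
    print("t",round(s["time_s"],2),"pos",s["ee_pos"].round(1),"yang",ya.round(1),"F",s["wrist_force"].round(1),"w",round(s["width"],3),"gf",round(s["gripper_force"],1))
    t=0 if head is None else -np.radians((head-ya+180)%360-180)
    print("inc",(m.T@(np.array(tgt)-s["ee_pos"])/1000).round(4),"turn",round(t,3),"x",m[:,0].round(3))
E
python3 -c "
from bench import status
from h import *
inc(status.get_state(),[579,-207.5,150],-18.5)"
```

```text
t 1.48 pos [ 524.1 -266.7  213.7] yang -18.5 F [ 0.1 -0.5  0.5] w 0.999 gf 0.0
inc [0.0736 0.0332 0.0637] turn 0.0 x [ 0.317  0.948 -0.   ]
```

Request:
{"name": "carry_out", "arguments": {
  "increments": [
    [100, 0.035, 0.016, 0, 0],
    [100, 0.07, 0.032, 0.01, 0],
    [100, 0.073, 0.033, 0.03, 0],
    [100, 0.073, 0.033, 0.03, 0]
  ]
}}

```text
time_s: 1.82
ee_pos: [577.6, -206.2, 180.3]
tcp_rot: [-2.542, -1.84, 0.002]
wrist_force: [-0.4, 0.1, -1.2]
width: 0.997
gripper_force: 0.0
```

```bash
python3 - <<'E'
from bench import status,read_camera,look_for
from h import *
p=read_camera("wrist"); cv2.imwrite("pics/w1.png",p["img"][:,:,::-1])
T=np.array(p["world_from_camera"]);print(T.round(2),p["fx"],p["cx"],p["cy"])
for t in ["tin","tin_mouth","nut1"]: print(t,[(np.round(d["at"]),round(d["score"],2)) for d in look_for(p,t)])
inc(status.get_state(),[579,-207.5,46],-18.5)
E
```

```text
[[ 9.5000e-01 -3.0000e-01 -9.0000e-02  6.0480e+02]
 [-3.1000e-01 -9.1000e-01 -2.7000e-01 -1.2758e+02]
 [-0.0000e+00  2.9000e-01 -9.6000e-01  3.5125e+02]
 [ 0.0000e+00  0.0000e+00  0.0000e+00  1.0000e+00]] 371.64829954431775 317.47484193724375 240.6569347545181
tin [(array([ 446., -224.,   49.]), 0.73), (array([ 566., -238.,   90.]), 0.59)]
tin_mouth [(array([595., -92.,  60.]), 0.91), (array([ 446., -225.,   53.]), 0.86), (array([ 571., -234.,   87.]), 0.56)]
nut1 []
t 2.02 pos [ 577.3 -210.6  184.4] yang -18.5 F [0.1 0.7 0.6] w 1.001 gf 0.0
inc [0.0035 0.0005 0.1384] turn -0.001 x [ 0.318  0.948 -0.   ]
```

View pics/w1.png

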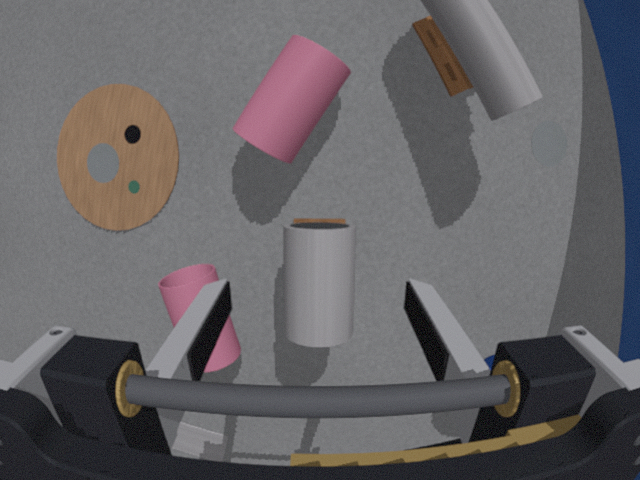

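```bash
cat >> h.py <<'E'
def fish(p,u,v,z):
    T=np.array(p["world_from_camera"]); a=np.array([u-p["cx"],v-p["cy"]]); r=np.hypot(*a); th=r/p["fx"]
    d=T[:3,:3]@np.r_[a/r*np.sin(th),np.cos(th)]
    return T[:3,3]+d*(z-T[2,3])/d[2]
E
python3 - <<'E'
from bench import status,read_camera
from h import *
p=read_camera("wrist")
for u,v,z in [(319,229,85),(320.5,345,98),(284,250,60),(355,250,60),(287,330,60),(354,330,60)]: print(u,v,fish(p,u,v,z).round(1))
inc(status.get_state(),[579,-207.5,46],-18.5)
E
```

```text
319 229 [ 582.6 -201.    85. ]
320.5 345 [ 553.9 -290.5   98. ]
284 250 [ 546.9 -215.3   60. ]
355 250 [ 603.4 -234.3   60. ]
287 330 [ 522.5 -288.7   60. ]
354 330 [ 580.7 -308.4   60. ]
t 2.07 pos [ 577.4 -210.7  184.5] yang -18.5 F [-0.5 -0.6 -0.6] w 1.0 gf 0.0
inc [0.0036 0.0004 0.1385] turn -0.001 x [ 0.318  0.948 -0.   ]
```

Request:
{"name": "carry_out", "arguments": {
  "increments": [
    [100, -0.005, 0, 0.035, 0],
    [100, -0.005, 0, 0.07, 0],
    [100, -0.005, 0, 0.1, 0],
    [100, -0.005, 0, 0.12, 0],
    [100, -0.005, 0, 0.135, 0],
    [100, -0.005, 0, 0.135, 0],
    [60, -0.005, 0, 0.135, 0],
    [30, -0.005, 0, 0.135, 0],
    [30, -0.005, 0, 0.135, 0],
    [30, -0.005, 0, 0.135, 0]
  ],
  "force": 40
}}

```text
time_s: 2.9
ee_pos: [576.5, -214.5, 49.7]
tcp_rot: [2.548, 1.835, 0.001]
wrist_force: [-0.7, -0.4, 0.7]
width: 0.756
gripper_force: 0.0
```

Request:
{"name": "carry_out", "arguments": {
  "increments": [
    [30, 0, 0, 0, 0],
    [30, 0, 0, 0, 0],
    [30, 0, 0, 0, 0]
  ]
}}

```text
time_s: 3.15
ee_pos: [576.2, -214.1, 49.0]
tcp_rot: [2.548, 1.836, 0.001]
wrist_force: [-1.5, 1.6, 6.9]
width: 0.638
gripper_force: 40.0
```

Request:
{"name": "carry_out", "arguments": {
  "increments": [
    [30, 0, 0, -0.008, 0],
    [30, 0, 0, -0.02, 0],
    [30, 0, 0, -0.04, 0],
    [30, 0, 0, -0.065, 0],
    [30, 0, 0, -0.09, 0],
    [30, 0, 0, -0.115, 0],
    [30, 0, 0, -0.13, 0],
    [30, 0, 0, -0.14, 0],
    [30, 0, 0, -0.14, 0]
  ]
}}

```text
time_s: 3.9
ee_pos: [576.7, -214.4, 191.1]
tcp_rot: [2.547, 1.835, 0.003]
wrist_force: [1.3, -0.7, -2.0]
width: 0.636
gripper_force: 40.0
```

```bash
python3 - <<'E'
from bench import status,read_camera
from h import *
a=read_camera("scene")["img"][150:350,100:400,::-1]; b=read_camera("wrist")["img"][:,:,::-1]
cv2.imwrite("pics/lift.png",np.hstack([cv2.resize(a,(450,300)),cv2.resize(b,(350,300))]))
inc(status.get_state(),[505,263,190])
E
```

```text
t 4.0 pos [ 575.6 -214.1  188.2] yang -18.4 F [ 0.8  0.7 -2.2] w 0.636 gf 40.0
inc [ 0.4302 -0.218  -0.0018] turn 0 x [ 0.316  0.949 -0.   ]
```

View pics/lift.png

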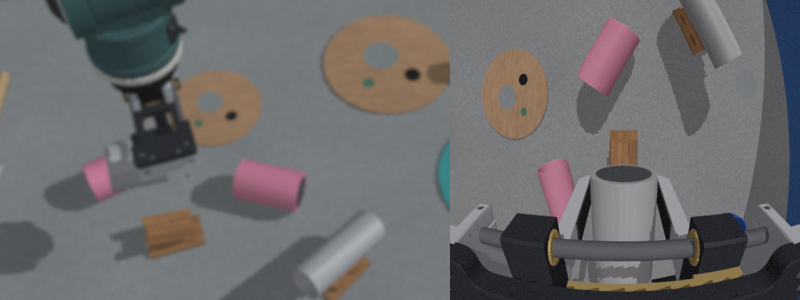

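The tin is held level, clear of the rest. Next I carry it over the disc.

Request:
{"name": "carry_out", "arguments": {
  "increments": [
    [30, 0.015, -0.007, 0, 0],
    [30, 0.04, -0.02, 0, 0],
    [30, 0.075, -0.038, 0, 0],
    [30, 0.11, -0.056, 0, 0],
    [30, 0.145, -0.073, 0, 0],
    [30, 0.18, -0.091, 0, 0],
    [30, 0.215, -0.109, 0, 0],
    [30, 0.25, -0.127, 0, 0],
    [30, 0.285, -0.144, 0, 0],
    [30, 0.315, -0.16, 0, 0]
  ]
}}

```text
time_s: 4.83
ee_pos: [522.5, 137.7, 187.4]
tcp_rot: [-2.547, -1.837, 0.002]
wrist_force: [0.7, -0.1, -1.7]
width: 0.636
gripper_force: 40.0
```

Request:
{"name": "carry_out", "arguments": {
  "increments": [
    [30, 0.03, -0.015, 0, 0],
    [30, 0.06, -0.03, 0, 0],
    [30, 0.085, -0.043, 0, 0],
    [30, 0.105, -0.053, 0, 0],
    [30, 0.115, -0.058, 0, 0],
    [30, 0.115, -0.058, 0.015, 0],
    [30, 0.115, -0.058, 0.04, 0],
    [30, 0.115, -0.058, 0.065, 0],
    [30, 0.115, -0.058, 0.08, 0],
    [30, 0.115, -0.058, 0.08, 0]
  ]
}}

```text
time_s: 5.67
ee_pos: [503.4, 261.0, 104.6]
tcp_rot: [-2.548, -1.835, 0.009]
wrist_force: [-0.6, -1.0, -2.8]
width: 0.636
gripper_force: 40.0
```

```bash
python3 -c "
from bench import status
from h import *
s=status.get_state();print(s['joint_positions'].round(2))
inc(s,[505,263,55],-18.5)"
```

```text
[-0.14  0.49 -0.5   1.84  0.3   0.89 -1.1 ]
t 5.67 pos [503.4 261.  104.6] yang -18.5 F [-0.6 -1.  -2.8] w 0.636 gf 40.0
inc [0.0026 0.0011 0.0496] turn 0.0 x [ 0.317  0.948 -0.004]
```

Request:
{"name": "carry_out", "arguments": {
  "increments": [
    [30, 0, 0, 0.015, 0],
    [30, 0, 0, 0.03, 0],
    [30, 0, 0, 0.04, 0],
    [30, 0, 0, 0.045, 0],
    [30, 0, 0, 0.045, 0]
  ]
}}

```text
time_s: 6.08
ee_pos: [504.9, 262.4, 62.9]
tcp_rot: [-2.549, -1.836, 0.002]
wrist_force: [-0.2, -0.1, -1.5]
width: 0.635
gripper_force: 40.0
```

Request:
{"name": "carry_out", "arguments": {
  "increments": [
    [30, 0, 0, 0, 0],
    [30, 0, 0, 0, 0],
    [30, 0, 0, 0, 0],
    [30, 0, 0, 0, 0],
    [30, 0, 0, 0, 0],
    [30, 0, 0, 0, 0],
    [30, 0, 0, 0, 0]
  ],
  "force": 4
}}

```text
time_s: 6.67
ee_pos: [505.6, 263.3, 63.9]
tcp_rot: [-2.549, -1.837, -0.002]
wrist_force: [1.8, 3.4, 4.2]
width: 0.649
gripper_force: 4.0
```

```bash
cat > look.py <<'E'
import sys
from bench import status,read_camera,look_for
from h import *
p=read_camera("scene"); a=p["img"][90:290,260:560,::-1]; b=read_camera("wrist")["img"][:,:,::-1]
cv2.imwrite(f"pics/{sys.argv[1]}.png",np.hstack([cv2.resize(a,(450,300)),cv2.resize(b,(350,300))]))
for t in ["tin","tin_mouth","nut1"]: print(t,[(np.round(d["at"]),round(d["score"],2)) for d in look_for(p,t)])
inc(status.get_state(),[490,215,100])
E
python3 look.py pour1
```

```text
tin [(array([598., -97.,  57.]), 0.82), (array([ 450., -261.,   52.]), 0.7), (array([514., 221.,  67.]), 0.64)]
tin_mouth [(array([599., -92.,  54.]), 0.9), (array([ 455., -265.,   51.]), 0.9), (array([510., 219.,  68.]), 0.57)]
nut1 []
t 6.92 pos [505.4 263.2  63.7] yang -18.4 F [0.8 4.2 5.2] w 0.649 gf 4.0
inc [-0.0505  0.0006 -0.0363] turn 0 x [0.316 0.949 0.001]
```

View pics/pour1.png

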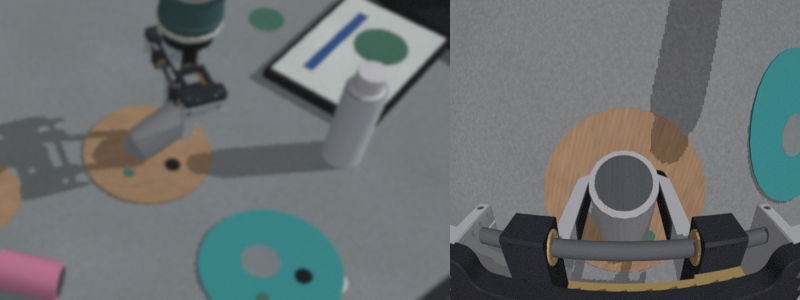

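The tin has swung to mouth-down and its rim rests on the disc. Next I raise it slowly and shift towards the mouth, so it swings to vertical.

Request:
{"name": "carry_out", "arguments": {
  "increments": [
    [30, -0.002, 0, -0.003, 0],
    [30, -0.004, 0, -0.006, 0],
    [30, -0.007, 0, -0.009, 0],
    [30, -0.01, 0, -0.012, 0],
    [30, -0.013, 0, -0.015, 0],
    [30, -0.016, 0, -0.018, 0],
    [30, -0.019, 0, -0.021, 0],
    [30, -0.022, 0, -0.024, 0],
    [30, -0.025, 0, -0.027, 0],
    [30, -0.028, 0, -0.03, 0]
  ]
}}

```text
time_s: 7.75
ee_pos: [496.2, 235.9, 93.8]
tcp_rot: [-2.549, -1.837, -0.0]
wrist_force: [0.6, -0.2, -1.7]
width: 0.649
gripper_force: 4.0
```

Request:
{"name": "carry_out", "arguments": {
  "increments": [
    [30, -0.002, 0, -0.003, 0],
    [30, -0.004, 0, -0.006, 0],
    [30, -0.006, 0, -0.009, 0],
    [30, -0.006, 0, -0.01, 0],
    [30, -0.006, 0, -0.01, 0],
    [30, -0.006, 0, -0.01, 0],
    [30, -0.006, 0, -0.01, 0],
    [30, -0.006, 0, -0.01, 0]
  ]
}}

```text
time_s: 8.42
ee_pos: [494.4, 230.6, 103.3]
tcp_rot: [-2.549, -1.837, 0.0]
wrist_force: [-0.1, 0.3, -0.7]
width: 0.647
gripper_force: 4.0
```

```bash
python3 look.py pour2
```

```text
tin [(array([599., -96.,  56.]), 0.93), (array([ 451., -262.,   50.]), 0.67), (array([504., 192.,  97.]), 0.55)]
tin_mouth [(array([504., 190.,  99.]), 0.92), (array([603., -95.,  52.]), 0.82), (array([ 452., -264.,   54.]), 0.64)]
nut1 []
t 8.67 pos [494.4 230.6 103.4] yang -18.4 F [ 0.8 -0.2 -0.7] w 0.652 gf 4.0
inc [-0.0162  0.0008  0.0034] turn 0 x [ 0.316  0.949 -0.   ]
```

View pics/pour2.png

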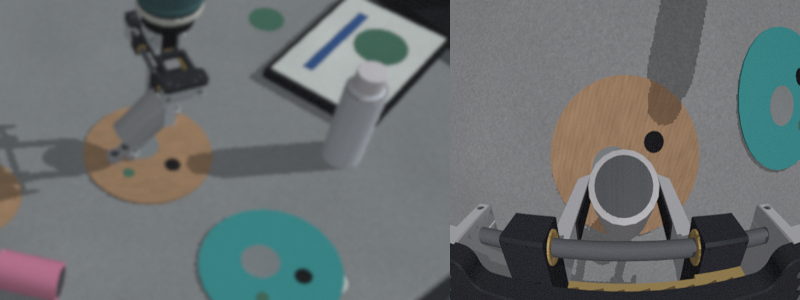

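The nuts are out beside the mouth, at about (120,155) in the left panel. The tin has stuck tilted, so I lower the grip to the minimum and jerk it upward to make it swing. I'll measure the tilt from the base ellipse in the wrist image.

```bash
cat > tilt.py <<'E'
from bench import status,read_camera
from h import *
s=status.get_state(); p=read_camera("wrist")
g=cv2.GaussianBlur(cv2.cvtColor(p["img"],cv2.COLOR_RGB2GRAY),(5,5),0)
T=np.array(p["world_from_camera"]);Ti=np.linalg.inv(T); m=R.from_rotvec(s["tcp_rot"]).as_matrix()
def proj(P):
    c=Ti[:3,:3]@P+Ti[:3,3]; th=np.arctan2(np.hypot(c[0],c[1]),c[2]); a=np.arctan2(c[1],c[0])
    return p["cx"]+p["fx"]*th*np.cos(a),p["cy"]+p["fx"]*th*np.sin(a)
G=s["ee_pos"]-m[:,2]*8; y=m[:,1]
def model(t,r=28,k=12):
    ax=-m[:,0]*np.cos(t)-np.array([0,0,1])*np.sin(t); n=np.cross(y,ax); c=G-k*ax
    return np.array([proj(c+r*(np.cos(f)*y+np.sin(f)*n)) for f in np.linspace(0,6.28,40)],np.float32),proj(c)
_,c0=model(1.0); c0=(int(c0[0]),int(c0[1]))
mk=np.zeros((482,642),np.uint8); cv2.floodFill(g.copy(),mk,c0,255,2,2,4|cv2.FLOODFILL_MASK_ONLY|(255<<8))
ct=max(cv2.findContours(mk[1:-1,1:-1],0,1)[0],key=cv2.contourArea); e=cv2.fitEllipse(cv2.convexHull(ct))
(bx,by,bw,bh)=cv2.boundingRect(ct); print("seed",c0,"meas box",bx,by,bw,bh,"area",cv2.contourArea(ct))
for d in range(0,100,10):
    q,_=model(np.radians(d)); print(d,np.r_[q.min(0),np.ptp(q,0)].round(), round((np.ptp(q,0)[1]/np.ptp(q,0)[0]),2), end="; ")
print("\nmeas ratio",round(bh/bw,2)); inc(s,[490,215,100])
E
python3 tilt.py
```

```text
seed (316, 304) meas box 266 250 104 97 area 7735.5
0 [257. 265. 117.  48.] 0.41; 10 [257. 258. 119.  67.] 0.57; 20 [256. 253. 119.  84.] 0.71; 30 [256. 249. 120.  99.] 0.82; 40 [256. 246. 121. 110.] 0.91; 50 [256. 245. 121. 117.] 0.97; 60 [256. 246. 121. 120.] 0.99; 70 [256. 250. 121. 120.] 0.99; 80 [256. 255. 121. 114.] 0.95; 90 [256. 262. 121. 106.] 0.87; 
meas ratio 0.93
t 8.67 pos [494.4 230.6 103.4] yang -18.4 F [ 0.8 -0.2 -0.7] w 0.652 gf 4.0
inc [-0.0162  0.0008  0.0034] turn 0 x [ 0.316  0.949 -0.   ]
```

Request:
{"name": "carry_out", "arguments": {
  "increments": [
    [30, 0, 0, 0, 0],
    [30, 0, 0, 0, 0],
    [30, -0.01, 0, -0.03, 0],
    [30, -0.016, 0, -0.045, 0],
    [30, -0.016, 0, -0.045, 0],
    [30, -0.016, 0, -0.045, 0]
  ],
  "force": 3
}}

```text
time_s: 9.22
ee_pos: [489.8, 215.2, 148.9]
tcp_rot: [2.549, 1.835, 0.002]
wrist_force: [-0.6, -0.3, -1.3]
width: 0.651
gripper_force: 3.0
```

```bash
sed -i 's/r=28/r=24/' tilt.py; python3 tilt.py
```

```text
seed (316, 304) meas box 266 251 103 99 area 7927.5
0 [266. 267. 101.  41.] 0.41; 10 [265. 262. 102.  57.] 0.56; 20 [265. 258. 102.  72.] 0.7; 30 [265. 254. 103.  85.] 0.82; 40 [264. 253. 104.  94.] 0.91; 50 [264. 253. 104. 101.] 0.97; 60 [264. 255. 104. 103.] 0.99; 70 [264. 258. 104. 103.] 0.99; 80 [264. 264. 104.  98.] 0.95; 90 [264. 271. 104.  90.] 0.87; 
meas ratio 0.96
t 9.22 pos [489.8 215.2 148.9] yang -18.5 F [-0.6 -0.3 -1.3] w 0.651 gf 3.0
inc [-0.0001  0.0002  0.0489] turn 0 x [0.317 0.948 0.001]
```

Request:
{"name": "carry_out", "arguments": {
  "increments": [
    [30, -0.03, 0, -0.03, 0],
    [30, -0.038, 0, -0.038, 0],
    [30, -0.028, 0, -0.028, 0],
    [30, -0.016, 0, -0.016, 0],
    [30, 0, 0, 0, 0],
    [30, -0.03, 0, -0.03, 0],
    [30, -0.038, 0, -0.038, 0],
    [30, -0.028, 0, -0.028, 0],
    [30, -0.014, 0, -0.014, 0],
    [30, 0, 0, 0, 0]
  ]
}}

```text
time_s: 10.1
ee_pos: [490.1, 215.4, 148.2]
tcp_rot: [2.549, 1.834, 0.002]
wrist_force: [-0.5, -0.4, -0.8]
width: 0.652
gripper_force: 3.0
```

```bash
python3 tilt.py
```

```text
seed (316, 304) meas box 266 251 104 101 area 8091.0
0 [266. 267. 101.  41.] 0.41; 10 [265. 262. 102.  57.] 0.56; 20 [265. 257. 102.  72.] 0.7; 30 [265. 254. 103.  85.] 0.82; 40 [264. 253. 104.  94.] 0.91; 50 [264. 253. 104. 101.] 0.97; 60 [264. 255. 104. 103.] 0.99; 70 [264. 258. 104. 103.] 0.99; 80 [264. 264. 104.  98.] 0.95; 90 [264. 271. 104.  90.] 0.87; 
meas ratio 0.97
t 10.1 pos [490.1 215.4 148.2] yang -18.5 F [-0.5 -0.4 -0.8] w 0.652 gf 3.0
inc [-0.0004 -0.      0.0482] turn 0 x [0.318 0.948 0.001]
```

The tin hangs about 50° below level and torsional friction in the grip stops it going further. I'll use the disc's fixed 4 mm edge as a stop: touch the rim down just outside it on the near side, away from the nuts, and arc the grip over it to bring the tin upright.

Request:
{"name": "carry_out", "arguments": {
  "increments": [
    [30, 0.03, 0, 0, 0],
    [30, 0.06, 0, 0, 0],
    [30, 0.09, 0, 0, 0],
    [30, 0.12, 0, 0, 0],
    [30, 0.145, 0, 0.01, 0],
    [30, 0.157, 0, 0.03, 0],
    [30, 0.157, 0, 0.05, 0],
    [30, 0.157, 0, 0.065, 0],
    [30, 0.157, 0, 0.075, 0],
    [30, 0.157, 0, 0.075, 0]
  ],
  "force": 8
}}

```text
time_s: 10.98
ee_pos: [538.6, 363.6, 71.8]
tcp_rot: [-2.549, -1.836, 0.003]
wrist_force: [-0.2, -0.2, -0.9]
width: 0.646
gripper_force: 8.0
```

```bash
python3 tilt.py
```

```text
seed (316, 304) meas box 265 250 105 103 area 8370.0
0 [266. 267. 101.  41.] 0.41; 10 [265. 262. 102.  57.] 0.56; 20 [265. 257. 102.  72.] 0.7; 30 [265. 254. 103.  84.] 0.82; 40 [264. 253. 104.  94.] 0.91; 50 [264. 253. 104. 101.] 0.97; 60 [264. 255. 104. 103.] 0.99; 70 [264. 258. 104. 103.] 0.99; 80 [264. 264. 104.  98.] 0.94; 90 [264. 271. 104.  90.] 0.87; 
meas ratio 0.98
t 10.98 pos [538.6 363.6  71.8] yang -18.5 F [-0.2 -0.2 -0.9] w 0.646 gf 8.0
inc [-0.1564  0.001  -0.028 ] turn 0 x [ 0.317  0.949 -0.001]
```

Request:
{"name": "carry_out", "arguments": {
  "increments": [
    [30, 0, 0, 0.002, 0],
    [30, 0, 0, 0.004, 0],
    [30, 0, 0, 0.005, 0],
    [30, 0, 0, 0.005, 0]
  ]
}}

```text
time_s: 11.37
ee_pos: [539.9, 365.2, 70.0]
tcp_rot: [-2.549, -1.836, -0.005]
wrist_force: [-0.1, 2.6, 7.5]
width: 0.645
gripper_force: 8.0
```

Request:
{"name": "carry_out", "arguments": {
  "increments": [
    [30, -0.004, 0, -0.001, 0],
    [30, -0.009, 0, -0.002, 0],
    [30, -0.014, 0, -0.002, 0],
    [30, -0.019, 0, -0.003, 0],
    [30, -0.024, 0, -0.004, 0],
    [30, -0.029, 0, -0.005, 0],
    [30, -0.034, 0, -0.006, 0],
    [30, -0.038, 0, -0.007, 0],
    [30, -0.042, 0, -0.007, 0],
    [30, -0.042, 0, -0.007, 0]
  ]
}}

```text
time_s: 12.2
ee_pos: [525.8, 323.9, 75.7]
tcp_rot: [-2.549, -1.836, -0.0]
wrist_force: [0.0, 0.6, 2.2]
width: 0.645
gripper_force: 8.0
```

```bash
python3 tilt.py
```

```text
seed (316, 304) meas box 264 256 107 106 area 8807.0
0 [266. 267. 101.  41.] 0.41; 10 [265. 262. 102.  57.] 0.56; 20 [265. 258. 102.  72.] 0.7; 30 [265. 254. 103.  85.] 0.82; 40 [264. 253. 104.  94.] 0.91; 50 [264. 253. 104. 101.] 0.97; 60 [264. 255. 104. 103.] 0.99; 70 [264. 258. 104. 103.] 0.99; 80 [264. 264. 104.  98.] 0.95; 90 [264. 271. 104.  90.] 0.87; 
meas ratio 0.99
t 12.2 pos [525.8 323.9  75.7] yang -18.5 F [0.  0.6 2.2] w 0.645 gf 8.0
inc [-0.1146  0.0006 -0.0243] turn 0 x [0.317 0.948 0.   ]
```

Request:
{"name": "carry_out", "arguments": {
  "increments": [
    [30, -0.005, 0, 0, 0],
    [30, -0.01, 0, 0.001, 0],
    [30, -0.015, 0, 0.002, 0],
    [30, -0.02, 0, 0.003, 0],
    [30, -0.024, 0, 0.004, 0],
    [30, -0.024, 0, 0.004, 0]
  ]
}}

```text
time_s: 12.75
ee_pos: [518.1, 300.6, 71.3]
tcp_rot: [2.549, 1.836, -0.001]
wrist_force: [0.3, -0.9, 4.3]
width: 0.652
gripper_force: 8.0
```

```bash
python3 tilt.py
```

```text
seed (316, 304) meas box 264 272 108 99 area 8323.0
0 [266. 267. 101.  41.] 0.41; 10 [265. 262. 102.  57.] 0.56; 20 [265. 258. 102.  72.] 0.7; 30 [265. 255. 103.  84.] 0.82; 40 [264. 253. 104.  94.] 0.91; 50 [264. 253. 104. 101.] 0.97; 60 [264. 255. 104. 103.] 0.99; 70 [264. 258. 104. 103.] 0.99; 80 [264. 264. 104.  98.] 0.94; 90 [264. 271. 104.  90.] 0.87; 
meas ratio 0.92
t 12.75 pos [518.1 300.6  71.3] yang -18.5 F [ 0.3 -0.9  4.3] w 0.652 gf 8.0
inc [-0.0901  0.0005 -0.0286] turn 0 x [ 0.317  0.948 -0.001]
```

The tin is now about 85° down, so close to upright. I firm up the grip, lift, move over the disc's middle and check where the nuts are.

Request:
{"name": "carry_out", "arguments": {
  "increments": [
    [30, 0, 0, 0, 0],
    [30, 0, 0, 0, 0],
    [30, 0, 0, -0.02, 0],
    [30, 0, 0, -0.05, 0],
    [30, 0, 0, -0.075, 0],
    [30, 0, 0, -0.08, 0],
    [30, 0, 0, -0.08, 0]
  ],
  "force": 30
}}

```text
time_s: 13.38
ee_pos: [518.7, 301.8, 152.8]
tcp_rot: [2.549, 1.836, 0.003]
wrist_force: [-0.0, 0.1, -1.7]
width: 0.645
gripper_force: 30.0
```

```bash
python3 tilt.py; python3 - <<'E'
from bench import read_camera,look_for
from h import *
im=[]
for n,(x,y) in {"scene":(290,120),"top":(160,210)}.items():
    p=read_camera(n); im.append(cv2.resize(p["img"][y:y+150,x:x+150,::-1],(400,400)))
    print(n,[(np.round(d["at"]),round(d["score"],2)) for d in look_for(p,"nut1")])
cv2.imwrite("pics/nuts.png",np.hstack(im))
E
```

```text
seed (316, 304) meas box 264 272 108 99 area 8322.5
0 [266. 267. 101.  41.] 0.41; 10 [265. 262. 102.  57.] 0.56; 20 [265. 258. 102.  72.] 0.7; 30 [265. 254. 103.  85.] 0.82; 40 [264. 253. 104.  94.] 0.91; 50 [264. 253. 104. 101.] 0.97; 60 [264. 255. 104. 103.] 0.99; 70 [264. 258. 104. 103.] 0.99; 80 [264. 264. 104.  98.] 0.95; 90 [264. 271. 104.  91.] 0.87; 
meas ratio 0.92
t 13.38 pos [518.7 301.8 152.8] yang -18.5 F [-0.   0.1 -1.7] w 0.645 gf 30.0
inc [-0.0915  0.0002  0.0526] turn 0 x [0.317 0.949 0.001]
scene [(array([473., 160.,  11.]), 0.5)]
top [(array([492., 236.,  17.]), 0.55), (array([479., 178.,  29.]), 0.39)]
```

View pics/nuts.png

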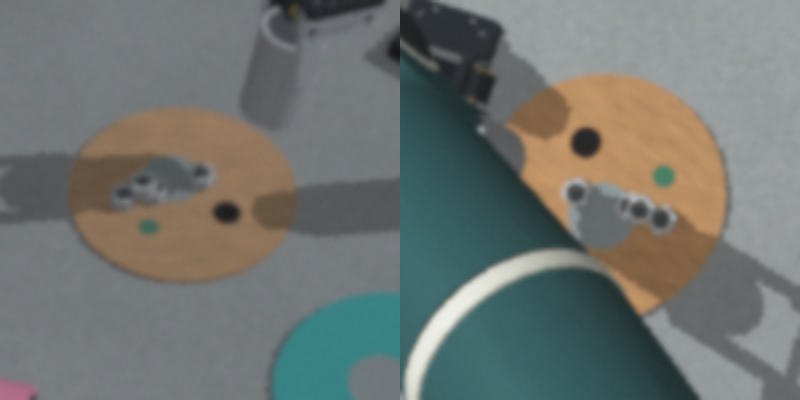

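All four nuts are on the disc, at about (577,192), (630,205), (640,208) and (660,218) in the right panel, and the tin is mouth-down and upright. Next I lower it over the middle with the mouth about 40 mm up, hold, and lift straight up.

Request:
{"name": "carry_out", "arguments": {
  "increments": [
    [30, -0.03, 0, 0, 0],
    [30, -0.06, 0, 0, 0],
    [30, -0.085, 0, 0, 0],
    [30, -0.092, 0, 0.01, 0],
    [30, -0.092, 0, 0.025, 0],
    [30, -0.092, 0, 0.038, 0],
    [30, -0.092, 0, 0.044, 0],
    [30, -0.092, 0, 0.044, 0],
    [30, -0.092, 0, 0.044, 0],
    [30, -0.092, 0, 0.044, 0]
  ]
}}

```text
time_s: 14.47
ee_pos: [489.3, 214.8, 107.8]
tcp_rot: [-2.548, -1.837, -0.001]
wrist_force: [0.5, 0.6, -1.6]
width: 0.644
gripper_force: 30.0
```

Request:
{"name": "carry_out", "arguments": {
  "increments": [
    [30, 0, 0, 0, 0],
    [30, 0, 0, 0, 0],
    [30, 0, 0, 0, 0],
    [30, 0, 0, 0, 0]
  ]
}}

```text
time_s: 14.8
ee_pos: [489.2, 214.4, 107.7]
tcp_rot: [2.549, 1.836, 0.001]
wrist_force: [-0.3, 0.8, -0.6]
width: 0.644
gripper_force: 30.0
```

Request:
{"name": "carry_out", "arguments": {
  "increments": [
    [30, 0, 0, -0.015, 0],
    [30, 0, 0, -0.04, 0],
    [30, 0, 0, -0.07, 0],
    [30, 0, 0, -0.095, 0],
    [30, 0, 0, -0.11, 0],
    [30, 0, 0, -0.11, 0],
    [30, 0, 0, -0.11, 0],
    [30, 0, 0, -0.11, 0]
  ]
}}

```text
time_s: 15.47
ee_pos: [488.7, 214.1, 216.6]
tcp_rot: [-2.549, -1.836, 0.002]
wrist_force: [-0.6, 0.4, -0.8]
width: 0.647
gripper_force: 30.0
```

```bash
python3 - <<'E'
from bench import status
from h import *
s=status.get_state(); inc(s,[540,365,217]); inc(s,[500,40,217])
E
```

```text
t 15.47 pos [488.7 214.1 216.6] yang -18.5 F [-0.6  0.4 -0.8] w 0.647 gf 30.0
inc [ 0.1594  0.0009 -0.0005] turn 0 x [ 0.317  0.949 -0.001]
t 15.47 pos [488.7 214.1 216.6] yang -18.5 F [-0.6  0.4 -0.8] w 0.647 gf 30.0
inc [-0.1615  0.0658 -0.0004] turn 0 x [ 0.317  0.949 -0.001]
```

Request:
{"name": "carry_out", "arguments": {
  "increments": [
    [30, 0.03, 0, 0, 0],
    [30, 0.065, 0, 0, 0],
    [30, 0.1, 0, 0, 0],
    [30, 0.135, 0, 0, 0],
    [30, 0.16, 0, 0.02, 0],
    [30, 0.172, 0, 0.05, 0],
    [30, 0.172, 0, 0.085, 0],
    [30, 0.172, 0, 0.115, 0],
    [30, 0.172, 0, 0.135, 0],
    [30, 0.172, 0, 0.137, 0]
  ]
}}

```text
time_s: 16.3
ee_pos: [541.0, 375.9, 74.8]
tcp_rot: [-2.548, -1.837, 0.012]
wrist_force: [-0.4, 0.1, 0.0]
width: 0.644
gripper_force: 30.0
```

Request:
{"name": "carry_out", "arguments": {
  "increments": [
    [30, 0, 0, 0.002, 0],
    [30, 0, 0, 0.004, 0],
    [30, 0, 0, 0.006, 0],
    [30, 0, 0, 0.008, 0],
    [30, 0, 0, 0.01, 0],
    [30, 0, 0, 0.012, 0],
    [30, 0, 0, 0.012, 0]
  ],
  "force": 5
}}

```text
time_s: 16.88
ee_pos: [543.5, 377.4, 68.4]
tcp_rot: [-2.549, -1.836, 0.0]
wrist_force: [-1.4, -0.4, -0.2]
width: 0.653
gripper_force: 5.0
```

```bash
python3 tilt.py
```

```text
seed (316, 304) meas box 264 272 108 99 area 8312.0
0 [266. 267. 101.  41.] 0.41; 10 [265. 262. 102.  57.] 0.56; 20 [265. 258. 102.  72.] 0.7; 30 [265. 255. 103.  85.] 0.82; 40 [264. 253. 104.  94.] 0.91; 50 [264. 253. 104. 101.] 0.97; 60 [264. 255. 104. 103.] 0.99; 70 [264. 258. 104. 103.] 0.99; 80 [264. 264. 104.  98.] 0.94; 90 [264. 271. 104.  90.] 0.87; 
meas ratio 0.92
t 16.88 pos [543.5 377.4  68.4] yang -18.5 F [-1.4 -0.4 -0.2] w 0.653 gf 5.0
inc [-0.171   0.0007 -0.0316] turn 0 x [ 0.317  0.949 -0.   ]
```

Request:
{"name": "carry_out", "arguments": {
  "increments": [
    [30, 0, 0, 0.002, 0],
    [30, 0, 0, 0.004, 0],
    [30, 0, 0, 0.006, 0],
    [30, 0, 0, 0.007, 0],
    [30, 0, 0, 0.007, 0]
  ]
}}

```text
time_s: 17.35
ee_pos: [543.8, 377.6, 61.9]
tcp_rot: [2.549, 1.836, 0.001]
wrist_force: [-0.1, -0.5, 5.2]
width: 0.653
gripper_force: 5.0
```

```bash
python3 tilt.py
```

```text
seed (316, 304) meas box 263 284 110 98 area 8450.5
0 [266. 267. 101.  41.] 0.41; 10 [265. 262. 102.  57.] 0.56; 20 [265. 257. 102.  72.] 0.7; 30 [265. 254. 103.  85.] 0.82; 40 [264. 253. 104.  94.] 0.91; 50 [264. 253. 104. 101.] 0.97; 60 [264. 255. 104. 103.] 0.99; 70 [264. 258. 104. 103.] 0.99; 80 [264. 264. 104.  98.] 0.95; 90 [264. 271. 104.  90.] 0.87; 
meas ratio 0.89
t 17.35 pos [543.8 377.6  61.9] yang -18.5 F [-0.1 -0.5  5.2] w 0.653 gf 5.0
inc [-0.1713  0.0005 -0.0382] turn 0 x [0.317 0.949 0.   ]
```

Request:
{"name": "carry_out", "arguments": {
  "increments": [
    [75, 0, 0, 0, 0],
    [90, 0, 0, 0, 0],
    [100, 0, 0, 0, 0],
    [100, 0, 0, 0, 0],
    [100, 0, 0, -0.01, 0],
    [100, 0, 0, -0.03, 0],
    [100, 0, 0, -0.06, 0],
    [100, 0, 0, -0.095, 0],
    [100, 0, 0, -0.13, 0],
    [100, 0, 0, -0.16, 0]
  ]
}}

```text
time_s: 18.23
ee_pos: [543.4, 377.8, 224.8]
tcp_rot: [-2.548, -1.837, -0.002]
wrist_force: [0.0, -0.7, 0.8]
width: 0.999
gripper_force: 0.0
```

Request:
{"name": "carry_out", "arguments": {
  "increments": [
    [100, 0.03, 0, -0.03, 0],
    [100, 0.05, 0, -0.06, 0],
    [100, 0.05, 0, -0.06, 0],
    [100, 0.05, 0, -0.06, 0]
  ]
}}

```text
time_s: 18.57
ee_pos: [559.2, 426.5, 283.5]
tcp_rot: [-2.547, -1.838, -0.004]
wrist_force: [0.1, -0.8, -0.7]
width: 1.0
gripper_force: 0.0
```

```bash
python3 - <<'E'
from bench import read_camera,status
from h import *
a=read_camera("scene")["img"][60:300,290:590,::-1]; b=read_camera("wrist")["img"][:,:,::-1]
cv2.imwrite("pics/end.png",np.hstack([cv2.resize(a,(450,360)),cv2.resize(b,(350,360))]))
inc(status.get_state(),[0,0,0])
E
```

```text
t 18.67 pos [559.1 424.4 281. ] yang -18.5 F [-0.1  0.3 -0.5] w 1.001 gf 0.0
inc [-0.5793 -0.3959  0.2817] turn 0 x [ 0.317  0.949 -0.001]
```

View pics/end.png

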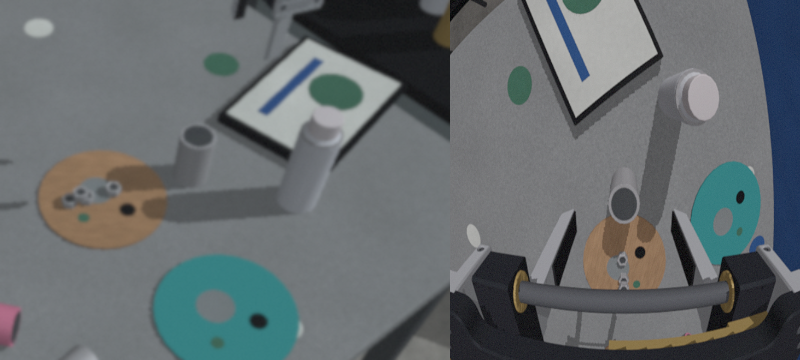

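The tin stands upright at (195,155) in the left panel, off the disc, and the nuts lie on the disc around (90,192). The gripper is clear, so I'm handing in.

```bash
python3 -c "
from bench import order
print(order.job_done())"
```

```text
the job is handed in; nothing more can be done
None
```

The job is handed in: in the last picture the four nuts lie on the larger brown disc, the tin stands mouth-down on bare table about 170 mm from the disc's centre, and I never went near the longer tin; no verdict came back.

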